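# Set the slide gate of the square bench hopper

## Task

Two bench hoppers are being set up for the next batch. On the square hopper (not the round one), pull the stiff slide gate out towards you by its upright handle until the handle stands level with the marker clamped on the rail beside it, then let go. Leave the round hopper's gate as it is.

Things in the scene. Friction and masses are not known exactly. Their poses are not given: they have to be found in the camera images.
- square_handle (a point): Centre of the upright black handle of the square hopper's slide gate, on the robot's side of the hopper, 128 mm over the worktop: 14 mm thick along x, 34 mm wide along y, free for 23 mm above and 35 mm below this point. x points along the rails to the hopper (yawed up to 15 deg), so pull straight along -x; y left, z up. The bin's wall is 124 mm or more behind it, the lid's knob 302 mm high.
- square_marker (a point): Middle of the top of the marker, 102 mm over the worktop: a light metal bar 12 mm long along x and 44 mm wide, clamped across the square hopper's left rail, 58 mm left (+y) of the gate's middle line, a round black thumbscrew below it. Axes as the handle's; handle and marker are level when their middles agree along x. It lies 25 to 90 mm nearer the robot than the handle at the start.
- square_gate (a joint): How far the square hopper's gate is pulled out, m: 0 shut, end of travel 0.11, starts 0 to 0.015 open. The gate is a flat plate between two aluminium rails (tops 94 mm high, 42 mm either side of its middle). Stiff: about 9 N sliding friction, no spring, stays where left. The square hopper is a square steel bin with a square lid 152 mm wide.
- round_handle (a point): Centre of the same kind of handle on the round hopper's gate (round steel bin with a round lid, 156 mm across), on a frame of the same build beside the square one, left or right of it. To be left alone.

How it is judged:
By the outcome, as a careful person would: the job done as asked, in the order asked, and still so for the second after the job is handed in, with the robot touching nothing.
It also fails if it takes over 35 s, if anything falls off the work surface, if the arm or the gripper's body presses on something with over 40 N, if the wrist force passes 120 N, or if a joint passes its speed limit or range.

## Robot

A 7-joint arm with a two-finger parallel gripper is mounted at the origin on a cart in front of the work surface, level with it; the furniture and walls round the work are solid. World frame = base frame: x ahead of the robot, y to its left, z up, the work surface at z = 0. Lengths are in m, angles in rad, forces in N, time in s.
With the tool pointing down it reaches from about 0.425 to 0.925 m from the base axis. Payload 6.8 kg.
Tool frame: the origin (TCP) lies at the very end of the fingers, on their centre line; the grasp point (between the pads) lies 19 mm behind it; z points along the fingers, y is the direction in which the jaws open and shut (so a half turn about z gives the same grasp; the last joint's range is limited). The gripper opens to 85 mm and grips with 20 to 120 N. Pads are 22 mm wide; open, the fingers measure 114 mm over their backs; the gripper's body (76 mm by 85 mm) begins 54 mm behind the grasp point. The pads swing forward as they close: fully open they stand 13 mm farther back than shut.
Start: joints at [1.199, 0.477, 0.022, 1.555, -0.011, 1.109, -0.083], TCP at [0.176, -0.652, 0.231] pointing down, gripper open.
Joint ranges: [-2.96, 2.96], [-0.34, 2.1], [-1.41, 1.46], [0.24, 2.44], [-1.37, 4.51], [0.17, 1.92], [-2.96, 2.96]. Speed limits (rad/s): [2.39, 2.39, 3.14, 3.14, 3.14, 3.14, 3.14].

## Interface

Orientations are given as a unit quaternion [w, x, y, z].
In Python, from station import bot gives the robot as it stands.
- The arm moves only by the tool move_arm, never from a script. Its argument "commands" is text: rows parted by semicolons, each of 7 numbers parted by spaces: the opening, from 0 (shut) to 1 (fully open), then the shift along the tool's x, y, z in cm, then the turn, a rotation vector about the tool's x, y, z in degrees. In form: gripper tx ty tz rx ry rz; .... A call has 1 to 12 rows; each row shifts and turns the commanded pose from where the row before left it, along the tool's axes as they then stand; what a row does not reach is not made up. A row lasts 1/12 s, in which the tool goes at most 41.7 mm and 7.16 degrees, less where a joint would pass 70% of its speed; a pose out of reach is approached as far as the arm can. A call with a gripper value outside its range is refused whole. The fingers move at their own pace and stop on an object; "force" is the grip in N (left out, the last holds). Time passes only in rows, so rows that do not move let the fingers close. It gives the time, the measured TCP pose, the force and the opening at its end, in the units of the state.
- bot.get_obs(): the state, without advancing time (a new reading comes with each control period).
- bot.read_camera(name): name is "scene" or "top"; returns a dict with "img" (384x512x3 uint8, red, green, blue), "K" (3x3 intrinsics, pixels), "distortion" ([k1, k2, p1, p2, k3] as OpenCV has them; the pictures are not rectified), "rvec" (rotation vector, rad) and "tvec" (3), from world to camera coordinates, as OpenCV has them. Camera axes: x right, y down, z forward; pixel columns grow to the right and rows downward; lengths in m; the calibration is good to about 2 mm. A picture is of the moment at which its call begins. There is no depth.
- bot.hand_in(): hands the job in, once; it reports no verdict.
The state is a dict: "t": time; "q": joint angles; "joint_vel": joint speeds; "joint_torque": joint torques, N m; "eef_pos": TCP position; "tool_rot": TCP orientation; "contact_force": force on the tool from outside, world axes, zero at the start; "torque": the same for the moment, N m; "gripper_width": opening from 0.0 (shut) to 1.0 (fully open).
Only numpy, scipy, OpenCV 4.12 (cv2) and the standard library are available. Lean on these libraries where they do the work, as an engineer would, in place of code of your own. Each camera call takes 0.05 s, during which the arm holds its last target. There are 200 camera calls.

## Working session

There is one attempt and no reset: what is moved stays moved. The work goes in short steps, Python scripts to look and compute and a tool call to move; the robot and the scene stay as the last step left them, time stands still between calls to the robot, and variables do not carry over. Pictures are saved under pics/ and viewed, about 8 in all and at most 12, crops included, and the job is handed in when it is done.

Besides the shell and the picture viewer there is one more tool, called after ">>>" as name(argument=value, ...) on one line, values as JSON. move_arm: Moves the arm, as the interface text tells. Its arguments: {"type":"object","properties":{"commands":{"type":"string"},"force":{"type":"number"}},"required":["commands"]}

```bash
mkdir -p pics; cat > h.py <<'E'
import cv2,numpy as np
from station import bot
def shot(n):
    c=bot.read_camera(n); return c
def save(c,f,box=None,s=1):
    im=c["img"][:,:,::-1]
    if box: x0,y0,x1,y1=box; im=im[y0:y1,x0:x1]
    cv2.imwrite("pics/"+f,cv2.resize(im,None,fx=s,fy=s,interpolation=cv2.INTER_CUBIC))
def ray(c,u,v):
    p=cv2.undistortPoints(np.array([[[u,v]]],float),np.array(c["K"]),np.array(c["distortion"]))[0,0]
    R=cv2.Rodrigues(np.array(c["rvec"],float))[0]; t=np.array(c["tvec"],float).ravel()
    return -R.T@t, R.T@np.array([p[0],p[1],1.])
def onz(c,u,v,z):
    o,d=ray(c,u,v); return o+d*(z-o[2])/d[2]
def proj(c,P):
    return cv2.projectPoints(np.array(P,float).reshape(-1,3),np.array(c["rvec"],float),np.array(c["tvec"],float),np.array(c["K"]),np.array(c["distortion"]))[0][:,0]
def tri(a,ua,b,ub):
    o1,d1=ray(a,*ua);o2,d2=ray(b,*ub)
    s=np.linalg.lstsq(np.c_[d1,-d2],o2-o1,rcond=None)[0]
    p,q=o1+d1*s[0],o2+d2*s[1]; return (p+q)/2,np.linalg.norm(p-q)
E
python3 - <<'E'
from h import *
import pickle
a=shot("scene");b=shot("top");pickle.dump((a,b),open("c0.pkl","wb"))
im=np.hstack([a["img"],b["img"]])[:,:,::-1]
cv2.imwrite("pics/a.png",cv2.resize(a["img"][:,:,::-1],(800,600)));cv2.imwrite("pics/b.png",cv2.resize(b["img"][:,:,::-1],(800,600)))
for c in(a,b): print(ray(c,256,192))
print(bot.get_obs())
E
```

```text
(array([-0.00827404, -0.52450715,  0.48558798]), array([ 0.67169927,  0.60009333, -0.43462545]))
(array([0.41435937, 0.01288961, 1.18093545]), array([ 0.09142095,  0.01931167, -0.99655717]))
{'t': 0.1, 'q': array([ 1.19892558,  0.47769899,  0.02234253,  1.55633214, -0.01151774,
        1.10930859, -0.08309889]), 'joint_vel': array([ 0.0002754 , -0.0024425 , -0.00204784, -0.00190044, -0.00018805,
        0.0004871 ,  0.00063127]), 'joint_torque': array([ 4.58036826e-03, -5.97757101e+01,  1.61390428e+00, -2.81955117e+01,
        1.28072704e-02,  4.97843575e-03, -8.40645697e-06]), 'eef_pos': array([ 0.17584573, -0.65114729,  0.23044393]), 'tool_rot': array([-7.94358131e-04,  9.91314507e-01,  1.31510047e-01, -1.56314049e-04]), 'contact_force': array([0.4030563 , 0.84160922, 0.15910841]), 'torque': array([ 0.01307582, -0.01258619,  0.02334872]), 'gripper_width': 0.9997965985097456}
```

View pics/a.png

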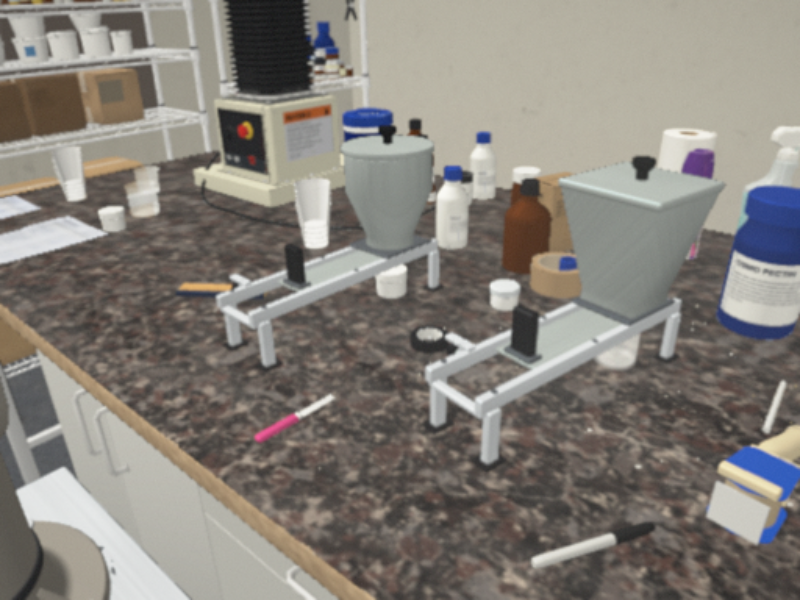

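View pics/b.png

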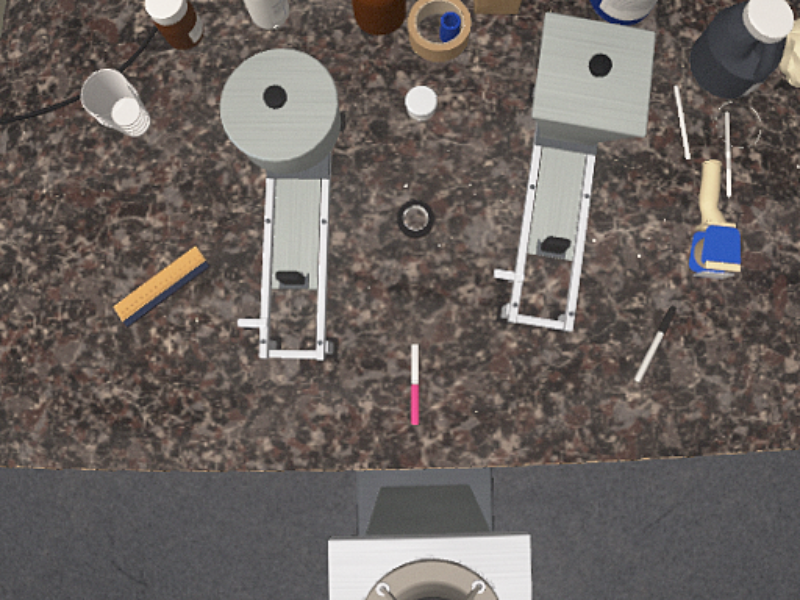

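The square hopper is at the right in both views. Its handle is at about (555,243) of 800x600 in the top view and (525,332) in the scene view. Its marker is at about (505,274) in the top view. I'll enlarge both.

```bash
python3 - <<'E'
from h import *
import pickle
a,b=pickle.load(open("c0.pkl","rb"))
save(b,"c.png",(305,90,405,215),4.8)   # 480x600
save(a,"d.png",(265,185,395,285),6)
E
```

```text
(no output)
```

View pics/c.png

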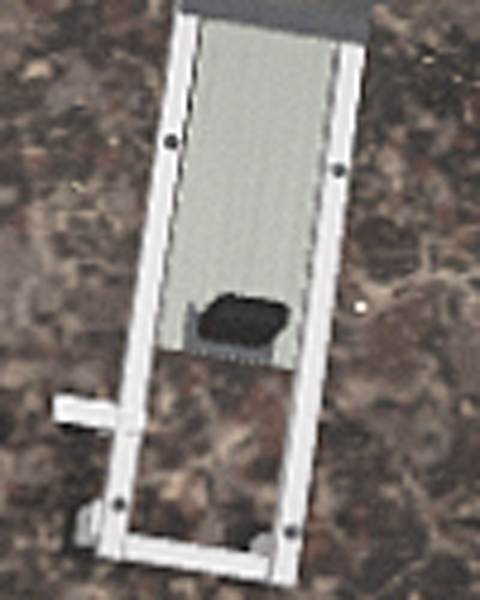

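View pics/d.png

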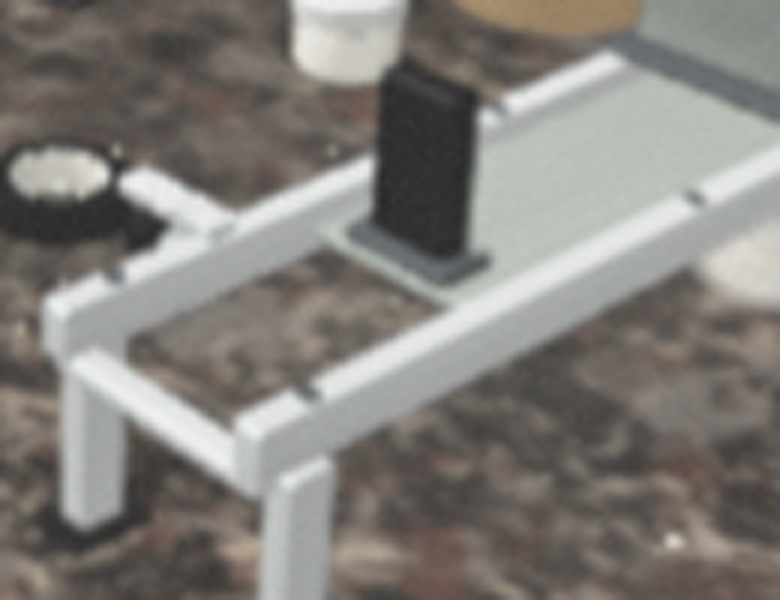

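```bash
cat > m.py <<'E'
from h import *
from scipy.optimize import least_squares
def box(p,y,L=.014,W=.034,z0=.093,z1=.151):
    c,s=np.cos(y),np.sin(y); R=np.array([[c,-s],[s,c]])
    return np.array([[*(np.array(p)+R@[i*L/2,j*W/2]),z] for z in(z0,z1) for i in(-1,1) for j in(-1,1)])
E
python3 - <<'E'
from m import *
import pickle
a,b=pickle.load(open("c0.pkl","rb"))
T=lambda x,y:(305+(x+.5)/4.8-.5,90+(y+.5)/4.8-.5)
S=lambda x,y:(265+(x+.5)/6-.5,185+(y+.5)/6-.5)
P=[onz(b,*T(*p),.094)[:2] for p in[(171,142),(119,504),(339,171),(291,532)]]
print(P)
d=(P[0]-P[1])+(P[2]-P[3]); yaw=np.arctan2(d[1],d[0]); print("yaw",np.degrees(yaw),np.linalg.norm(P[0]-P[2]))
ex=np.array([np.cos(yaw),np.sin(yaw)]);ey=np.array([-ex[1],ex[0]])
mid=np.mean(P,0)
M=onz(b,*T(99,414),.102)[:2]
print("marker",M,"rel mid",(M-mid)@ex,(M-mid)@ey)
mc=[onz(b,*T(*p),.102)[:2] for p in[(57,395),(53,422),(147,405),(140,433)]]
print([((m-mid)@ex,(m-mid)@ey) for m in mc])
# handle: fit outline in top (dark mask bbox) + scene front-face corners
g=cv2.cvtColor(b["img"],cv2.COLOR_RGB2GRAY)
x=[(0,(385,72)),(1,(475,100)),(2,(375,222)),(3,(462,258))]
obs=np.array([S(*p) for _,p in x])
# front face corners: index i=-1; j=+1 is left
def f(p,full=False):
    B=box(p,yaw); pa=proj(a,B[[5,4,1,0]]); pb=proj(b,B)
    bb=np.r_[pb.min(0),pb.max(0)]
    ob=np.r_[T(197,291),T(291,348)]
    return np.r_[(pa-obs).ravel(),(bb-ob)]
r=least_squares(f,mid); H=r.x
print("handle",H,"rel",(H-mid)@ex,(H-mid)@ey,r.fun.round(1))
print("pull",(H-M)@ex)
E
```

```text
[array([ 0.68024923, -0.16764946]), array([ 0.50361647, -0.1340943 ]), array([ 0.66411796, -0.25021048]), array([ 0.48779885, -0.21657968])]
yaw -10.777566360008304 0.08412217394066134
marker [ 0.54618937 -0.12523611] rel mid -0.049599849394387205 0.05865704470329259
[(np.float64(-0.043816085926398074), np.float64(0.07983160200643669)), (np.float64(-0.05694183567713064), np.float64(0.07979699447625851)), (np.float64(-0.04160543696186155), np.float64(0.036562544824478425)), (np.float64(-0.05545460837842376), np.float64(0.0379488858599891))]
handle [ 0.58912619 -0.1956113 ] rel 0.005739518264377723 -0.0024477233605330216 [ 0.1 -1.3 -1.1  0.4 -0.2  0.5 -1.4  1.5  0.8 -1.6  1.5 -0.8]
pull 0.055339367658764925
```

```bash
cat >> m.py <<'E'
from scipy.spatial.transform import Rotation as Rn
def state():
    o=bot.get_obs(); q=o["tool_rot"]; R=Rn.from_quat([q[1],q[2],q[3],q[0]]); return o,R
YAW=np.radians(-10.78); EX=np.array([np.cos(YAW),np.sin(YAW)]);EY=np.array([-EX[1],EX[0]]);MID=np.array([.58395,-.19213])
def rep(tgt):
    "tool-axis shift (cm) and rotvec (deg) to reach tgt with tool y along EX, tool down"
    o,R=state(); yx=np.r_[EX,0]; z=np.array([0,0,-1.]); Rt=Rn.from_matrix(np.c_[np.cross(yx,z),yx,z])
    print("t",o["t"],"pos",o["eef_pos"].round(4),"rail",(o["eef_pos"][:2]-MID)@EX,(o["eef_pos"][:2]-MID)@EY,"w",o["gripper_width"],"F",o["contact_force"].round(1),"q",o["q"].round(2))
    rv=(R.inv()*Rt).as_rotvec(degrees=True); sh=R.inv().apply(np.array(tgt)-o["eef_pos"])*100
    print("shift",sh.round(2),"rot",rv.round(2)); return sh,rv,R
E
python3 - <<'E'
from m import *
H=MID+EX*.0057-EY*.0015; print(H)
sh,rv,R=rep([*H,.21])
N=18; A=sum(Rn.from_rotvec(rv*k/N,degrees=True).as_matrix() for k in range(N))
print(np.linalg.solve(A,sh),rv/N)
E
```

```text
[ 0.58926885 -0.19466965]
t 0.1 pos [ 0.1758 -0.6511  0.2304] rail -0.3150484226625368 -0.5272480102488645 w 0.9997965985097456 F [0.4 0.8 0.2] q [ 1.2   0.48  0.02  1.56 -0.01  1.11 -0.08]
shift [ 51.81 -33.29   2.09] rot [-9.000e-02 -5.000e-02 -6.411e+01]
[ 3.6027821  -0.15388384  0.11407101] [-4.77563809e-03 -2.59053818e-03 -3.56145881e+00]
```

>>> move_arm(commands="1 3.6 -0.15 0.1 0 0 -3.56;1 3.6 -0.15 0.1 0 0 -3.56;1 3.6 -0.15 0.1 0 0 -3.56;1 3.6 -0.15 0.1 0 0 -3.56;1 3.6 -0.15 0.1 0 0 -3.56;1 3.6 -0.15 0.1 0 0 -3.56;1 3.6 -0.15 0.1 0 0 -3.56;1 3.6 -0.15 0.1 0 0 -3.56;1 3.6 -0.15 0.1 0 0 -3.56")

```text
t: 0.85
eef_pos: [0.4494, -0.4819, 0.2218]
tool_rot: [-0.0, 0.916, 0.401, -0.0]
contact_force: [-0.5, 0.2, -0.5]
gripper_width: 0.998
```

>>> move_arm(commands="1 3.6 -0.15 0.1 0 0 -3.56;1 3.6 -0.15 0.1 0 0 -3.56;1 3.6 -0.15 0.1 0 0 -3.56;1 3.6 -0.15 0.1 0 0 -3.56;1 3.6 -0.15 0.1 0 0 -3.56;1 3.6 -0.15 0.1 0 0 -3.56;1 3.6 -0.15 0.1 0 0 -3.56;1 3.6 -0.15 0.1 0 0 -3.56;1 3.6 -0.15 0.1 0 0 -3.56;1 0 0 0 0 0 0;1 0 0 0 0 0 0")

```text
t: 1.77
eef_pos: [0.5902, -0.1927, 0.213]
tool_rot: [-0.001, 0.769, 0.639, 0.0]
contact_force: [-0.4, -1.0, -0.8]
gripper_width: 1.0
```

```bash
python3 - <<'E'
from m import *
H=MID+EX*.0057-EY*.0015
rep([*H,.111])
c=shot("top"); save(c,"e.png",(285,70,425,215),4)
E
```

```text
t 1.7667 pos [ 0.5902 -0.1927  0.213 ] rail 0.006244336643828864 0.0005662892424630599 w 1.0001117486263889 F [-0.4 -1.  -0.8] q [ 0.5   0.43 -0.38  1.69  0.18  1.05 -0.12]
shift [-0.22 -0.05 10.2 ] rot [-0.04 -0.07  0.28]
```

View pics/e.png

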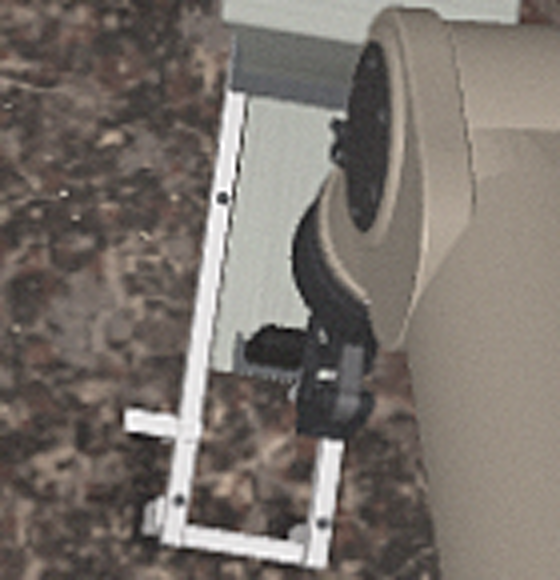

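The gripper is over the gate. Its offset to the right is parallax. I'll check arm-to-lid clearance in the scene view before descending.

```bash
python3 - <<'E'
from m import *
c=shot("scene"); save(c,"f.png",(220,0,512,290),2)
c=shot("top"); print(proj(c,[[.5902,-.1927,.213]]))
E
```

```text
[[363.0460514  147.34445269]]
```

View pics/f.png

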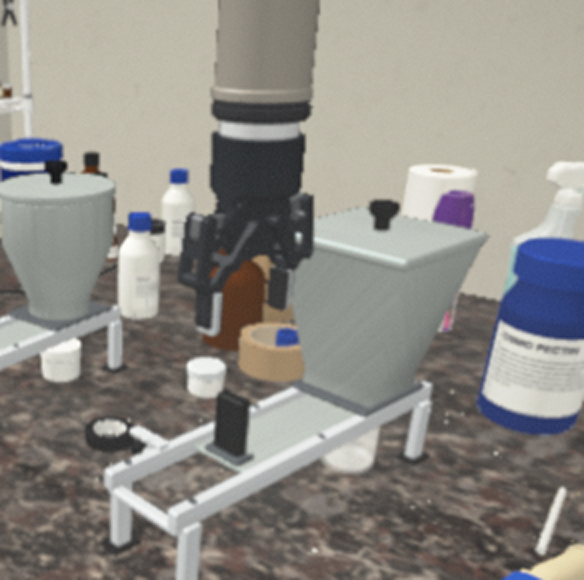

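```bash
python3 - <<'E'
from m import *
import pickle
a,b=pickle.load(open("c0.pkl","rb"))
for u,v in[(535,122),(645,136),(545,14)]:
    p=onz(b,u/1.5625,v/1.5625,.283)[:2]-MID; print(p@EX,p@EY)
E
```

```text
0.12235529936340635 0.07108955082340156
0.12920103181850115 -0.07132666726171291
0.27329209857439063 0.07672743483102464
```

>>> move_arm(commands="1 -0.1 0 2.5 0 0 0.2;1 -0.1 0 2.5 0 0 0;1 0 0 2.5 0 0 0;1 0 0 1.7 0 0 0;1 0 0 1 0 0 0;1 0 0 0 0 0 0;1 0 0 0 0 0 0")

```text
t: 2.5
eef_pos: [0.5892, -0.1991, 0.1114]
tool_rot: [-0.0, 0.772, 0.635, -0.0]
contact_force: [-0.2, -0.0, 0.6]
gripper_width: 1.007
```

```bash
python3 - <<'E'
from m import *
rep([*(MID+EX*.0057-EY*.0015),.111])
c=shot("scene"); save(c,"g.png",(250,130,400,280),4)
E
```

```text
t 2.5 pos [ 0.5892 -0.1991  0.1114] rail 0.006458641503102816 -0.0058658031708397835 w 1.0066770284308477 F [-0.2 -0.   0.6] q [ 0.48  0.55 -0.35  1.77  0.24  0.87 -0.17]
shift [ 0.44 -0.08  0.04] rot [-0.01  0.02 -0.32]
```

View pics/g.png

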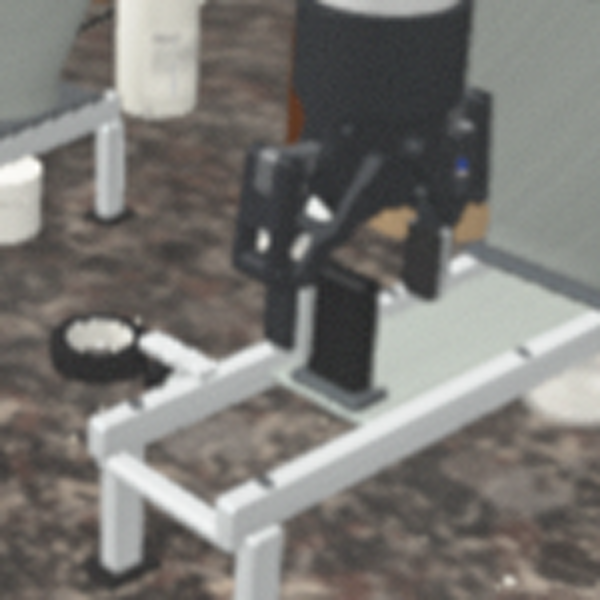

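>>> move_arm(commands="0.6 0.2 0 0 0 0 -0.2;0.4 0.2 0 0 0 0 0;0.25 0 0 0 0 0 0;0.1 0 0 0 0 0 0;0 0 0 0 0 0 0;0 0 0 0 0 0 0;0 0 0 0 0 0 0;0 0 0 0 0 0 0;0 0 0 0 0 0 0", force=50)

```text
t: 3.3
eef_pos: [0.5891, -0.194, 0.1116]
tool_rot: [-0.001, 0.771, 0.637, -0.001]
contact_force: [-5.1, 1.9, 5.0]
gripper_width: 0.153
```

```bash
python3 - <<'E'
from m import *
rep([*(MID-EX*.0496-EY*.0015),.111])
E
```

```text
t 3.3 pos [ 0.5891 -0.194   0.1116] rail 0.005402508311575682 -0.0008298677025234798 w 0.15284554560304278 F [-5.1  1.9  5. ] q [ 0.48  0.55 -0.35  1.77  0.24  0.87 -0.17]
shift [-0.07 -5.5   0.07] rot [-0.11  0.02 -0.04]
```

>>> move_arm(commands="0 0 -0.5 0 0 0 0;0 0 -0.5 0 0 0 0;0 0 -0.5 0 0 0 0;0 0 -0.5 0 0 0 0;0 0 -0.5 0 0 0 0;0 0 -0.5 0 0 0 0;0 0 -0.5 0 0 0 0;0 0 -0.5 0 0 0 0;0 0 -0.5 0 0 0 0;0 0 -0.5 0 0 0 0;0 0 -0.3 0 0 0 0;0 0 -0.2 0 0 0 0")

```text
t: 4.3
eef_pos: [0.5382, -0.1842, 0.1116]
tool_rot: [0.002, 0.771, 0.637, 0.002]
contact_force: [8.9, -2.8, -6.0]
gripper_width: 0.158
```

>>> move_arm(commands="0 0 0 0 0 0 0;0 0 0 0 0 0 0;0 0 0 0 0 0 0")

```text
t: 4.55
eef_pos: [0.5379, -0.1841, 0.1116]
tool_rot: [0.001, 0.771, 0.637, 0.001]
contact_force: [6.5, -1.8, -3.8]
gripper_width: 0.157
```

```bash
python3 - <<'E'
from m import *
rep([*(MID-EX*.0496-EY*.0015),.111])
c=shot("scene"); save(c,"i.png",(250,150,380,280),4.6)
E
```

```text
t 4.55 pos [ 0.5379 -0.1841  0.1116] rail -0.04675691518437772 -0.0007733223715248889 w 0.1568055080895182 F [ 6.5 -1.8 -3.8] q [ 0.51  0.47 -0.37  1.9   0.23  0.81 -0.17]
shift [-0.07 -0.28  0.06] rot [ 0.22 -0.02 -0.03]
```

View pics/i.png

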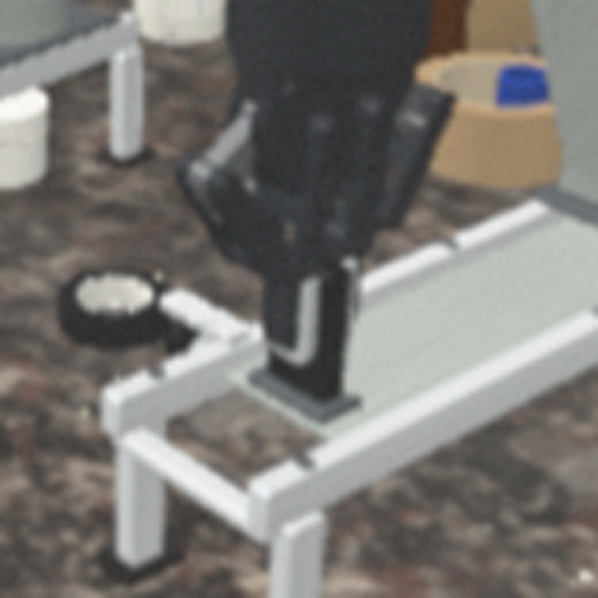

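>>> move_arm(commands="0 0 -0.15 0 0 0 0;0 0 -0.13 0 0 0 0;0 0 0 0 0 0 0;0 0 0 0 0 0 0;0 0 0 0 0 0 0")

```text
t: 5.02
eef_pos: [0.5354, -0.1837, 0.1116]
tool_rot: [0.002, 0.771, 0.637, 0.002]
contact_force: [8.1, -1.3, -5.7]
gripper_width: 0.153
```

```bash
python3 - <<'E'
from m import *
rep([*(MID-EX*.0496-EY*.0015),.111])
E
```

```text
t 5.0167 pos [ 0.5354 -0.1837  0.1116] rail -0.04923915026204615 -0.0007717241438739957 w 0.1525729881010729 F [ 8.1 -1.3 -5.7] q [ 0.51  0.47 -0.37  1.91  0.23  0.8  -0.17]
shift [-0.07 -0.04  0.06] rot [ 0.26 -0.02 -0.03]
```

>>> move_arm(commands="0 0 0.25 0 0 0 0;0 0 0 0 0 0 0;0.3 0 0 0 0 0 0;0.6 0 0 0 0 0 0;1 0 0 0 0 0 0;1 0 0 0 0 0 0;1 0 0 0 0 0 0;1 0 0 0 0 0 0")

```text
t: 5.68
eef_pos: [0.5358, -0.1838, 0.1113]
tool_rot: [0.0, 0.771, 0.637, 0.0]
contact_force: [-0.5, 0.0, -1.4]
gripper_width: 0.979
```

>>> move_arm(commands="1 0 0 -1.5 0 0 0;1 0 0 -2.5 0 0 0;1 0 0 -3 0 0 0;1 0 0 -3 0 0 0;1 -3 0 0 0 0 0;1 -3 0 0 0 0 0;1 -3 0 0 0 0 0;1 -3 0 0 0 0 0;1 -3 0 0 0 0 0;1 -3 0 0 0 0 0;1 -3 0 0 0 0 0;1 0 0 0 0 0 0")

```text
t: 6.68
eef_pos: [0.4929, -0.3978, 0.2109]
tool_rot: [0.001, 0.773, 0.634, -0.002]
contact_force: [0.1, -1.5, -0.2]
gripper_width: 0.996
```

```bash
python3 - <<'E'
from m import *
import pickle
a,b=shot("scene"),shot("top");pickle.dump((a,b),open("c1.pkl","wb"))
rep([*(MID-EX*.0496),.111])
A=cv2.resize(a["img"][180:280,260:360],None,fx=4,fy=4,interpolation=3);B=cv2.resize(b["img"][115:215,305:405],None,fx=4,fy=4,interpolation=3)
cv2.imwrite("pics/j.png",np.hstack([A,B])[:,:,::-1])
E
```

```text
t 6.7833 pos [ 0.4955 -0.3914  0.2109] rail -0.04957933070238885 -0.21229331710585556 w 0.9959298679061955 F [0.1 0.8 0.4] q [ 0.8   0.44 -0.31  1.67  0.15  1.05  0.25]
shift [21.23 -0.07  9.99] rot [-0.03  0.   -0.2 ]
```

View pics/j.png

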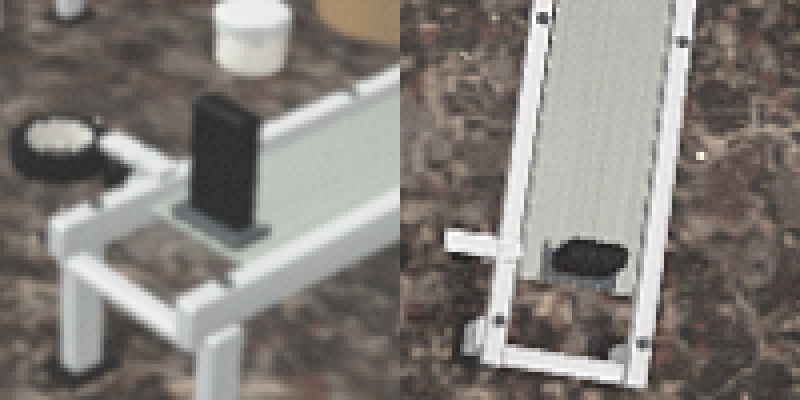

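```bash
python3 - <<'E'
from m import *
import pickle
for nm in("c0.pkl","c1.pkl"):
    a,b=pickle.load(open(nm,"rb")); x0=.0055 if nm[1]=="0" else -.0493
    for c,n in((a,"scene"),(b,"top")):
        g=cv2.cvtColor(c["img"],cv2.COLOR_RGB2GRAY).astype(float)
        R=cv2.resize(g,None,fx=4,fy=4,interpolation=cv2.INTER_LINEAR)
        def hull(x,y):
            p=proj(c,box(MID+EX*x+EY*y,YAW)); return cv2.convexHull(((p+.5)*4-.5).astype(np.float32))
        best=[]
        for x in np.arange(x0-.009,x0+.009,.0005):
            for y in np.arange(-.006,.006,.001):
                h=hull(x,y).round().astype(np.int32)
                m=np.zeros(R.shape,np.uint8);cv2.fillConvexPoly(m,h,1);d=cv2.dilate(m,np.ones((13,13)))-cv2.dilate(m,np.ones((3,3)))
                ms=R[m>0]; best.append((np.clip(R[d>0],0,90).mean()-np.clip(ms,0,90).mean(),x,y))
        print(nm,n,[tuple(np.round(t,4)) for t in sorted(best)[::-1][:4]])
a,b=pickle.load(open("c1.pkl","rb"))
S=lambda x,y:(260+(x+.5)/4-.5,180+(y+.5)/4-.5); T=lambda x,y:(305+(x+.5)/4-.5,115+(y+.5)/4-.5)
# marker outer-end corners and mid, top view
for p in[(46,229),(44,252),(120,240),(117,264)]:
    q=onz(b,*T(*p),.102)[:2]-MID; print("mk",q@EX,q@EY)
for X in(-.0436,-.0556): print("scene pred marker outer/inner corners",[((proj(a,[[*(MID+EX*X+EY*y),.102]])[0]-[260,180]+.5)*4-.5).round() for y in(.08,.048)])
E
```

```text
c0.pkl scene [(np.float64(29.1544), np.float64(0.0025), np.float64(0.002)), (np.float64(29.0503), np.float64(0.0025), np.float64(0.0)), (np.float64(29.0357), np.float64(0.005), np.float64(0.003)), (np.float64(29.0283), np.float64(0.0035), np.float64(0.001))]
c0.pkl top [(np.float64(32.4988), np.float64(0.002), np.float64(0.001)), (np.float64(32.4209), np.float64(0.0025), np.float64(0.001)), (np.float64(32.2879), np.float64(0.002), np.float64(0.0)), (np.float64(32.2037), np.float64(0.0005), np.float64(0.002))]
c1.pkl scene [(np.float64(29.0343), np.float64(-0.0493), np.float64(0.002)), (np.float64(28.96), np.float64(-0.0478), np.float64(0.003)), (np.float64(28.9339), np.float64(-0.0483), np.float64(0.0)), (np.float64(28.9293), np.float64(-0.0498), np.float64(0.001))]
c1.pkl top [(np.float64(30.5593), np.float64(-0.0508), np.float64(0.002)), (np.float64(30.5516), np.float64(-0.0518), np.float64(0.001)), (np.float64(30.5307), np.float64(-0.0523), np.float64(0.002)), (np.float64(30.4505), np.float64(-0.0513), np.float64(-0.001))]
mk -0.043907007426940654 0.08063495963848512
mk -0.05719353286021585 0.07980184765483088
mk -0.04331110956441159 0.03771791407774695
mk -0.057271322924559 0.037436361938581394
scene pred marker outer/inner corners [array([114., 130.]), array([158., 155.])]
scene pred marker outer/inner corners [array([ 96., 137.]), array([140., 162.])]
```

```bash
python3 -c "
from station import bot
print(bot.hand_in())"
```

```text
the job is handed in; nothing more can be done
None
```

I pulled the square hopper's gate out about 55 mm by its handle and let go, so the handle now stands level with the marker to within about 1–2 mm. The job is handed in at about 6.8 s, and the hand-in gave no verdict.

Positions along the rail, from my reference point:

| What | How measured | Position (mm) |
|---|---|---|
| Marker | top camera, two readings | −49.6 and −50.4 |
| Handle | gripper position before release | −49.2 |
| Handle | scene camera, after release | about −49 |
| Handle | top camera, after release | about −51 |

- **Disagreement:** the two cameras differ by about 2 mm on the handle. That is within their calibration, and the marker lies between the two readings.
- **Starting position:** my later image fit put the handle's start about 3 mm further out than my first estimate. The final position doesn't depend on it.
- **Clearance and forces:** the arm ended about 0.21 m to the side, touching nothing. The forces reported after each move stayed around 11 N or less.
- **Round hopper:** the arm never went near its gate. I did not measure that gate again afterwards.

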